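# Tuck the bridge strip under the lap plate and hold it flat

## Robot

A 6-joint arm with a two-finger parallel gripper is mounted at the origin on a cart in front of the work surface, level with it; the furniture and walls round the work are solid. World frame = base frame: x ahead of the robot, y to its left, z up, the work surface at z = 0. Lengths are in m, angles in degrees, forces in N, time in s.
With the tool pointing down it reaches from about 0.4 to 0.825 m from the base axis. Payload 7 kg.
Tool frame: the origin (TCP) lies between the finger pads; the fingertips stand 19 mm ahead of it and the grasp point (between the pads) is the TCP; z points along the fingers, y is the line along which they close (so a half turn about z gives the same grasp; the last joint's range is limited). The gripper opens to 88 mm and grips with 3 to 60 N. Pads are 19 mm wide; open, the fingers measure 130 mm over their backs; the gripper's body (78 mm by 193 mm) begins 47 mm behind the grasp point.
Start: joints at [91.851, 20.546, 0.682, 0, -70.136, -16.507], TCP at [0.171, 0.653, 0.246] pointing down, gripper open.
Joint ranges: [-176.03, 176.03], [-82.01, 121.73], [-58.28, 71.71], [-173.87, 95.51], [-174.79, -0.11], [-173.66, 173.66]. Speed limits (degrees/s): [136.94, 136.94, 172.46, 180, 180, 180].

## Interface

Orientations are given as [roll, pitch, yaw] about the fixed x, y, z axes, in that order (R = Rz(yaw) Ry(pitch) Rx(roll)).
In Python, from plant import get_obs, snapshot, close_job, spot_in, spot_point gives the robot as it stands.
- The arm moves only by the tool play_rows, never from a script. Its argument "plan" is a list of rows, each a list of 6 numbers: the shift along the tool's x, y, z in cm, then the turn, a rotation vector about the tool's x, y, z in degrees. A call has 1 to 20 rows; each row shifts and turns the commanded pose from where the row before left it, along the tool's axes as they then stand; what a row does not reach is not made up. A row lasts 1/12 s, in which the tool goes at most 41.7 mm and 7.16 degrees, less where a joint would pass 70% of its speed; a pose out of reach is approached as far as the arm can. A call is refused whole if a number of a shift passes 4.17 or a number of a turn 7.16, either way. A call with a gripper value outside its range is refused whole. "grip" is the finger opening in cm, from 0 to 8.76, set as the call begins (left out, the last holds). The fingers move at their own pace and stop on an object; the grip force is fixed at half the most. Time passes only in rows, so rows that do not move let the fingers close. It gives the time, the measured TCP pose, the force, the opening and the grip force at its end, in the units of the state.
- get_obs(): the state, without advancing time (a new reading comes with each control period).
- snapshot(name): name is "side" or "top" or "wrist"; returns a dict with "frame" (400x640x3 uint8, red, green, blue), "fx", "fy", "cx", "cy" (pixels), "k1" (the pictures are not rectified: a ray, as slopes to the right and down, at radius r is drawn at 1 + k1 r^2 times it, then the intrinsics apply), "position" and "attitude" of the camera in the world. Camera axes: x right, y down, z forward; pixel columns grow to the right and rows downward; lengths in m; the calibration is good to about 2 mm. A picture is of the moment at which its call begins. There is no depth.
- close_job(): hands the job in; it is judged then, once.
Trained networks look in the newest picture that a camera, given by its name, has taken for a name from the list of things; names that differ only in an ending like _2 or _b are one class to them, and where a whole thing is asked for, a point or a joint stands for the part that bears it (a point fixed in the world has none). Each returns a list of dicts, best first, with "score" (0 to 1); they miss things now and then, are a little off and sometimes report something else, mostly with a low value. They report only what shows in the picture. A call takes as long as a camera call.
- spot_in(camera, thing): "position" ([x, y, z] in m, in world coordinates, good to about 4 mm: the middle of the surface that is visible of it).
- spot_point(camera, thing): "position" ([x, y, z] in m, in world coordinates, good to about 4 mm: a listed point, or the origin of a listed thing).
The state is a dict: "clock": time; "joint_pos": joint angles; "qvel": joint speeds; "tau": joint torques, N m; "tool_pos": TCP position; "orientation": TCP orientation; "force": force on the tool from outside, world axes, zero at the start; "moment": the same for the moment, N m; "opening": finger opening in m; "gripper_force": force on a finger pad.
Only numpy, scipy, OpenCV 4.12 (cv2) and the standard library are available. Lean on these libraries where they do the work, as an engineer would, in place of code of your own. Each camera call takes 0.05 s, during which the arm holds its last target. There are 200 camera calls.

## Task

Two aluminium bridge strips lie on the bench: take the narrower one, which fits the track joint (its upright rib is the handle), lay it on the joint's deck and tuck its front edge under the hinged lap plate, all the way home against the stop, without lifting the lap plate. Finish holding it there: keep the strip pressed flat down on the deck with a clear push and do not let go. Leave the wide strip and the other things on the bench where they are.

Things in the scene. Friction and masses are not known exactly. Their poses are not given: they have to be found in the camera images.
- strip: narrow strip, loose, 0.13 kg, plain aluminium: a flat plate 90 mm long (its x) by 60 mm wide (its y), 4 mm thick, with an upright rib across its whole width (along its y), 10 mm thick, centred 22 mm behind the middle (x = -27 to -17 mm), its top 44 mm above the underside. Origin: centre of the plate's underside; +x towards the front edge that is to be tucked in, z up. (The rubber bench mat is 2.5 mm thick)
- strip_edge (a point): middle of the narrow strip's front edge, on its underside, 45 mm ahead of the strip's origin
- strip_rib (a point): middle of the top of the narrow strip's rib, 44 mm above the underside
- wide_strip: the other strip, 90 mm wide, otherwise the same as the other strip: too wide for the joint, to be left alone. Origin and axes as for the narrow strip
- track_joint: fixed, a dark base plate 146 x 108 x 6 mm with a deck and, at its +x end, a lap plate between two side cheeks. Origin: on the bare bench top (2.5 mm below the mat) under the front (-x) edge of the lap plate's flat part; z up; the strip is pushed in along +x. Cheeks x = 6 to 70 mm, tops 18 mm above the bench, 76 mm clear between them
- stop (a point): middle of the face of the stop, hidden under the lap plate, 35 mm behind its front edge (x = 35 mm of the track joint), 15 mm above the bench, 6 mm high: the strip's front edge meets it when fully home
- deck: the deck on the base plate: 76 mm wide, from x = -71 to x = +63 mm of the track joint, its top 12 mm above the bench. Origin: underside, over the track joint's origin, 6 mm above the bench. Axes as the track joint
- lap_lip (a point): middle of the lap plate's front edge, on its underside: 19 mm above the bench, 7 mm above the deck. Ahead of this (to x = -6 mm) a turned-up lip rises to about 25 mm above the bench. This point does not move when the plate lifts
- lap_plate (a joint): hinge of the lap plate (60 g, 74 mm wide, 52 mm from its lip to its hinge, lies down by its own weight at 7 mm over the deck and lifts at the lightest touch from below or at the lip): 0 lying down, grows as it lifts (rad; 0.1 is 5 mm at the lip)
- ring_steel: plain steel ring, 36 mm across, 12 high; bystander. Origin: underside
- bush_flanged: flanged steel bush, 30 mm across, 28 high; bystander. Origin: underside
- bush_brass: brass bush, 18 mm across, 22 high; bystander. Origin: underside
- plug_gauge: plug gauge lying down, 122 mm long, 22 wide, 15 high; bystander. Origin: underside
- tweezers: steel tweezers lying flat, 120 mm long, 16 high; bystander. Origin: underside

How it is judged:
By the outcome, as a careful person would: the job done as asked, in the order asked, and still so for the second after the job is handed in, while the arm keeps its last pose, push and grip.
It also fails if it takes over 48 s, if anything falls off the work surface, if the arm or the gripper's body presses on something with over 40 N, if the wrist force passes 120 N, or if a joint passes its speed limit or range.

## Working session

There is one attempt and no reset: what is moved stays moved. The work goes in short steps, Python scripts to look and compute and a tool call to move; the robot and the scene stay as the last step left them, time stands still between calls to the robot, and variables do not carry over. Pictures are saved under pics/ and viewed, at most 11 in all, crops included, and the job is handed in when it is done.

Besides the shell and the picture viewer there is one more tool, called by a JSON object that holds its "name" and its "arguments", one argument or row to a line. play_rows: Moves the arm, as the interface text tells. Its arguments: {"type":"object","properties":{"plan":{"type":"array","items":{"type":"array","items":{"type":"number"}}},"grip":{"type":"number"}},"required":["plan"]}

```bash
mkdir -p pics; ls; cat > h.py <<'E'
import numpy as np, cv2
from plant import *
def snap(cam,name):
    s=snapshot(cam); cv2.imwrite(f'pics/{name}.png',s['frame'][:,:,::-1]); return s
E
python3 - <<'E'
from h import *
o=get_obs(); print({k:np.round(v,3) for k,v in o.items()})
for c in ['top','side']:
    s=snap(c,c+'0'); print(c,s['position'],s['attitude'],s['fx'],s['k1'])
    for t in ['strip','wide_strip','track_joint','deck','strip_edge','strip_rib','lap_lip','stop']:
        for d in spot_point(c,t)[:2]: print(t,np.round(d['position'],4),round(d['score'],2))
E
```

```text
pics
{'clock': np.float64(0.0), 'joint_pos': array([ 9.1852e+01,  2.0589e+01,  6.3200e-01, -1.9000e-02, -7.0134e+01,
       -1.6509e+01]), 'qvel': array([ 0.044, -0.   , -0.078,  0.048,  0.012,  0.002]), 'tau': array([-1.0000e-03, -5.8271e+01,  2.9306e+01,  6.9970e+00,  7.0000e-03,
       -0.0000e+00]), 'tool_pos': array([0.171, 0.653, 0.245]), 'orientation': array([ 1.79907e+02, -9.00000e-03, -1.46630e+01]), 'force': array([0.008, 0.391, 0.007]), 'moment': array([-0.006, -0.044, -0.05 ]), 'gripper_force': np.float64(0.0), 'opening': np.float64(0.088)}
top [ 0.47606454 -0.15087195  1.02392437] [-175.53757399    1.88544202  -89.34559971] 369.7094833817183 -0.08126138454476316
strip [ 0.4776 -0.0401 -0.0016] 0.75
strip [ 0.5244 -0.0276 -0.0027] 0.37
wide_strip [ 0.4669 -0.3006 -0.003 ] 0.72
track_joint [ 0.6574 -0.272   0.0034] 0.73
deck [ 0.6589 -0.277   0.0046] 0.84
deck [ 0.4664 -0.2978 -0.0005] 0.16
strip_edge [ 0.5226 -0.0278  0.0041] 0.69
strip_edge [ 0.4298  0.1197 -0.0006] 0.17
strip_rib [ 0.4584 -0.0434  0.0456] 0.66
strip_rib [ 0.3748 -0.0992 -0.0014] 0.61
lap_lip [ 0.6563 -0.2732  0.0152] 0.82
stop [ 0.6903 -0.2798  0.0143] 0.6
side [0.23957845 0.39974294 0.78908612] [-1.39137439e+02  8.48654994e-02 -1.51043660e+02] 450.72046526743503 0.005313181932805353
strip [ 0.4785 -0.0415  0.0014] 0.92
wide_strip [ 0.4636 -0.2933 -0.0032] 0.71
wide_strip [ 0.3578 -0.2487 -0.0025] 0.32
track_joint [ 0.6609 -0.2723 -0.0082] 0.8
track_joint [0.3782 0.0898 0.0037] 0.2
deck [ 0.6568 -0.2731  0.0007] 0.67
strip_edge [ 0.6915 -0.2837  0.0102] 0.74
strip_edge [ 0.524  -0.0268 -0.006 ] 0.6
strip_rib [ 0.4528 -0.0493  0.0473] 0.97
lap_lip [ 0.661  -0.2746  0.0159] 0.65
lap_lip [ 0.689  -0.2832  0.0115] 0.62
stop [ 0.6917 -0.2852  0.013 ] 0.95
```

View pics/top0.png

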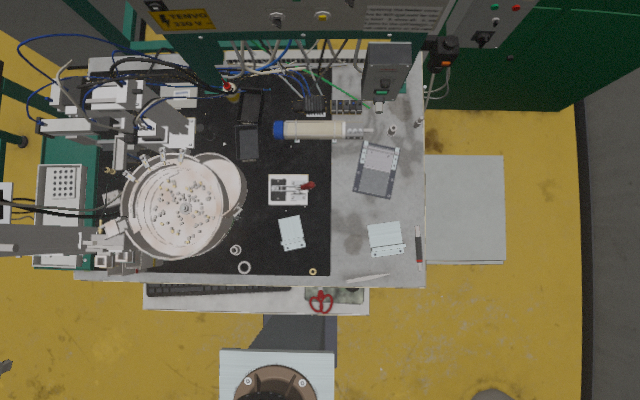

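View pics/side0.png

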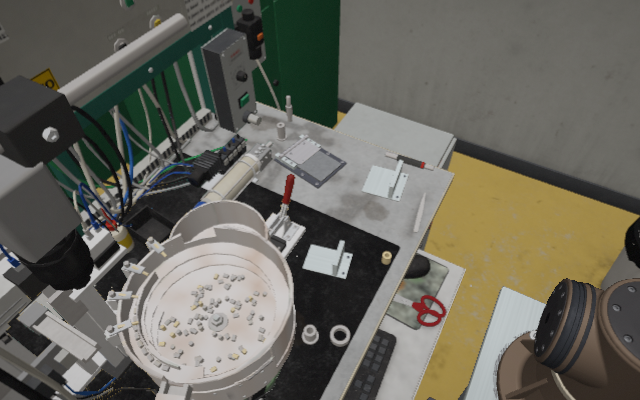

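The top view shows the narrow strip on the mat at about (291,233). The joint is at (376,168), with its base plate end towards the robot, and the wide strip is at (386,238). The side view agrees, with ribs standing at (338,250) for the narrow strip and (400,170) for the wide one. I'll raise the arm and cross over to the strip.

{"name": "play_rows", "arguments": {
  "plan": [
    [0,0,-4,0,0,0],
    [0,0,-4,0,0,0],
    [0,0,-4,0,0,0],
    [0,0,-3,0,0,0],
    [2.1,2.6,0,0,0,0],
    [2.1,2.6,0,0,0,0],
    [2.1,2.6,0,0,0,0],
    [2.1,2.6,0,0,0,0],
    [2.1,2.6,0,0,0,0],
    [2.1,2.6,0,0,0,0],
    [2.1,2.6,0,0,0,0],
    [2.1,2.6,0,0,0,0],
    [2.1,2.6,0,0,0,0],
    [2.1,2.6,0,0,0,0],
    [2.1,2.6,0,0,0,0],
    [2.1,2.6,0,0,0,0],
    [2.1,2.6,0,0,0,0],
    [2.1,2.6,0,0,0,0],
    [2.1,2.6,0,0,0,0],
    [2.1,2.6,0,0,0,0]
  ],
  "grip": 8.76
}}

```text
clock: 2.57
tool_pos: [0.3907, 0.1639, 0.396]
orientation: [-179.9, -0.0, -14.6]
force: [1.1, 0.0, 0.3]
opening: 0.0877
gripper_force: 0.0
```

{"name": "play_rows", "arguments": {
  "plan": [
    [1.9,2.5,0,0,0,0],
    [1.9,2.5,0,0,0,0],
    [1.9,2.5,0,0,0,0],
    [1.9,2.5,0,0,0,0],
    [1.9,2.5,0,0,0,0],
    [1.9,2.5,0,0,0,0],
    [1.9,2.5,0,0,0,0],
    [0,0,1,0,0,6],
    [0,0,1,0,0,6],
    [0,0,1,0,0,6],
    [0,0,1,0,0,6],
    [0,0,1,0,0,6],
    [0,0,1,0,0,6],
    [0,0,1,0,0,6],
    [0,0,1,0,0,6],
    [0,0,1,0,0,6],
    [0,0,1,0,0,6],
    [0,0,0,0,0,0],
    [0,0,0,0,0,0]
  ]
}}

```text
clock: 4.15
tool_pos: [0.4748, -0.0376, 0.2956]
orientation: [180.0, -0.0, -74.5]
force: [0.7, -0.0, 0.1]
opening: 0.0874
gripper_force: 0.0
```

```bash
python3 - <<'E'
from h import *
o=get_obs(); print({k:np.round(v,3) for k,v in o.items()})
s=snap('wrist','w1'); print({k:v for k,v in s.items() if k!='frame'})
for t in ['strip','strip_edge','strip_rib']:
        for d in spot_point('wrist',t)[:2]: print(t,np.round(d['position'],4),round(d['score'],2))
E
```

```text
{'clock': np.float64(4.15), 'joint_pos': array([ 1.9231e+01, -3.6900e-01, -1.8698e+01,  1.1000e-02, -7.1709e+01,
       -3.7020e+00]), 'qvel': array([ 0.02 , -0.508,  1.207,  0.376, -0.382,  1.569]), 'tau': array([-1.8000e-02, -2.8331e+01,  2.8726e+01,  6.8090e+00,  1.2500e-01,
       -6.2200e-01]), 'tool_pos': array([ 0.475, -0.038,  0.296]), 'orientation': array([ 1.79963e+02, -1.30000e-02, -7.44680e+01]), 'force': array([ 0.747, -0.035,  0.082]), 'moment': array([ 0.057, -0.049,  0.025]), 'gripper_force': np.float64(0.0), 'opening': np.float64(0.087)}
{'fx': 285.5202692523634, 'fy': 285.5202692523634, 'cx': 318.93729164754797, 'cy': 199.71493761668034, 'k1': -0.04673742840476194, 'position': array([ 0.49501269, -0.10718345,  0.43573668]), 'attitude': array([ 1.64210682e+02, -4.74838146e-02, -1.64441847e+02])}
strip_edge [ 5.209e-01 -2.670e-02  5.000e-04] 0.69
strip_rib [ 0.4574 -0.049   0.0443] 0.58
```

View pics/w1.png

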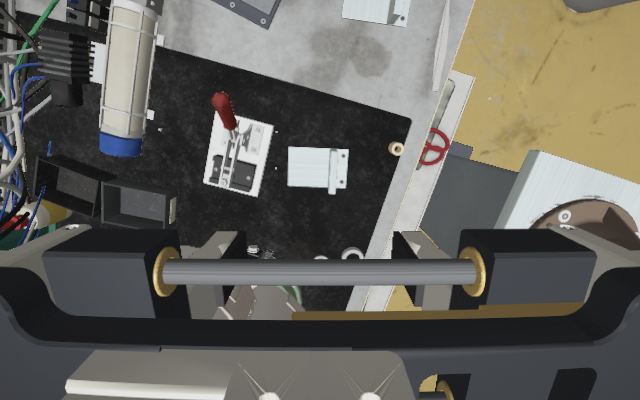

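The wrist view shows the strip plate spanning columns 288–348 and rows 147–190, with the rib at about column 332. The clamp is at (238,155), clear of the gripper.

```bash
cat >> h.py <<'E'
from scipy.spatial.transform import Rotation as R
def rays(s,px):
    px=np.atleast_2d(np.array(px,float)); d=(px-[s['cx'],s['cy']])/[s['fx'],s['fy']]
    u=d.copy()
    for _ in range(20): u=d/(1+s['k1']*(u**2).sum(1,keepdims=True))
    v=np.c_[u,np.ones(len(u))]
    return v@R.from_euler('xyz',s['attitude'],degrees=True).as_matrix().T
def onz(s,px,z):
    v=rays(s,px); return s['position']+v*((z-s['position'][2])/v[:,2])[:,None]
def proj(s,P):
    c=(np.atleast_2d(P)-s['position'])@R.from_euler('xyz',s['attitude'],degrees=True).as_matrix()
    u=c[:,:2]/c[:,2:]; u=u*(1+s['k1']*(u**2).sum(1,keepdims=True))
    return u*[s['fx'],s['fy']]+[s['cx'],s['cy']]
E
python3 - <<'E'
from h import *
s=snap('wrist','w2')
f=s['frame']; x0,y0=270,130
c=cv2.resize(f[y0:y0+75,x0:x0+100],None,fx=8,fy=8,interpolation=cv2.INTER_CUBIC)
# overlay model guess
def M(x,y,yaw,pts):
    a=np.radians(yaw);p=np.array(pts,float)/1000
    return np.c_[x+p[:,0]*np.cos(a)-p[:,1]*np.sin(a),y+p[:,0]*np.sin(a)+p[:,1]*np.cos(a),0.0025+p[:,2]]
pl=[[45,30,4],[45,-30,4],[-45,-30,4],[-45,30,4]]
rb=[[-17,30,44],[-17,-30,44],[-27,-30,44],[-27,30,44]]
e=np.array([.522,-.0272]);o=np.array([.478,-.0405]);yaw=np.degrees(np.arctan2(*(e-o)[::-1]));print(yaw)
for q in (pl,rb):
    p=(proj(s,M(*o,yaw,q))-[x0,y0]+.5)*8; cv2.polylines(c,[p.astype(int)],1,(255,0,0),1)
cv2.imwrite('pics/w2c.png',c[:,:,::-1])
E
```

```text
16.818635141652603
```

View pics/w2c.png

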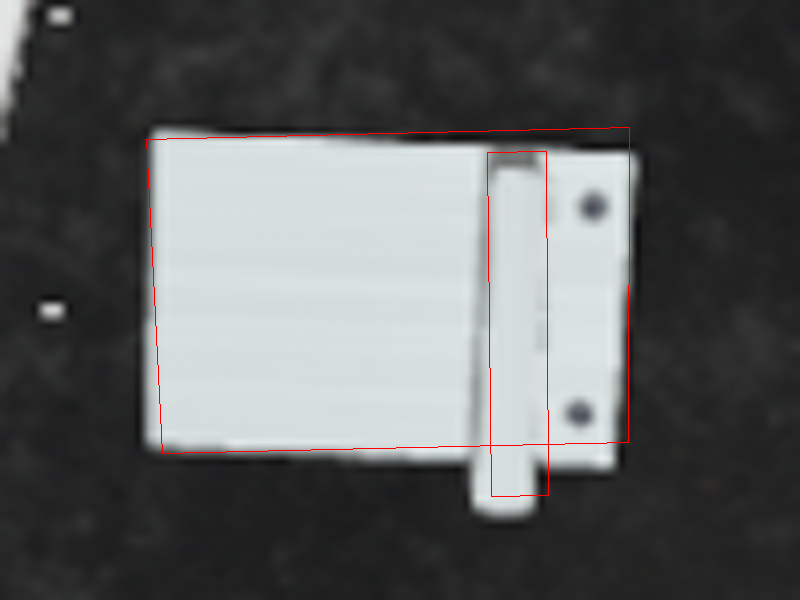

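The overlay shows the strip turned about 4° from my guess. I'll fit the pose to the four plate corners I read from the crop: (152,128), (148,447), (616,468), (637,152).

```bash
cat >> h.py <<'E'
from scipy.optimize import least_squares
def M(v,pts,z0):
    a=np.radians(v[2]);p=np.array(pts,float)/1000
    return np.c_[v[0]+p[:,0]*np.cos(a)-p[:,1]*np.sin(a),v[1]+p[:,0]*np.sin(a)+p[:,1]*np.cos(a),z0+p[:,2]]
def fit(s,px,pts,z0,g):
    sol=least_squares(lambda v:(proj(s,M(v,pts,z0))-px).ravel(),g,x_scale=[.01,.01,5]); return sol.x,sol.fun
E
python3 - <<'E'
from h import *
s=snapshot('wrist')
px=np.array([[152,128],[148,447],[616,468],[637,152]])/8-.5+[270,130]
pl=[[45,-30,4],[45,30,4],[-45,30,4],[-45,-30,4]]
v,r=fit(s,px,pl,.0025,[.478,-.04,15]); print(v,r.round(1))
print('rib',M(v,[[-22,0,44]],.0025), get_obs()['tool_pos'])
s=snapshot('top')
px=onz
for t in ['strip','strip_rib','strip_edge']: 
  for d in spot_point('top',t)[:1]: print(t,d['position'])
E
```

```text
[ 0.47807115 -0.038896   12.87761516] [ 0.2  0.4  0.1 -0.2 -0.3 -0.3 -0.1  0.1]
rib [[ 0.45662448 -0.04379912  0.0465    ]] [ 0.47525078 -0.03735982  0.2961271 ]
strip [0.4772, -0.0406, -0.002]
strip_rib [0.4585, -0.0397, 0.0458]
strip_edge [0.5253, -0.0294, 0.0014]
```

{"name": "play_rows", "arguments": {
  "plan": [
    [0,0,0,0,0,2.6],
    [0.1,1.0,1,0,0,0],
    [0.1,0.96,1.5,0,0,0],
    [0,0,2.5,0,0,0],
    [0,0,2.5,0,0,0],
    [0,0,2.5,0,0,0],
    [0,0,2.5,0,0,0],
    [0,0,2.5,0,0,0],
    [0,0,2.5,0,0,0],
    [0,0,2,0,0,0],
    [0,0,2,0,0,0],
    [0,0,1.5,0,0,0],
    [0,0,1,0,0,0],
    [0,0,1,0,0,0],
    [0,0,0.76,0,0,0],
    [0,0,0,0,0,0],
    [0,0,0,0,0,0]
  ]
}}

```text
clock: 6.07
tool_pos: [0.4563, -0.0438, 0.0379]
orientation: [180.0, -0.0, -77.2]
force: [0.5, -0.8, 0.2]
opening: 0.0876
gripper_force: 0.0
```

```bash
python3 - <<'E'
from h import *
o=get_obs(); print(o['tool_pos'],o['orientation'],o['force'])
s=snap('wrist','w3')
print(spot_point('wrist','strip_rib')[:1],spot_point('wrist','strip_edge')[:1])
E
```

```text
[ 0.45629996 -0.04375507  0.03786321] [ 1.79955121e+02 -1.17575255e-02 -7.72396418e+01] [ 0.46932913 -0.80762297  0.19922293]
[{'position': [0.457, -0.0428, 0.0448], 'score': 0.62}] [{'position': [0.5174, -0.0263, 0.0024], 'score': 0.64}]
```

View pics/w3.png

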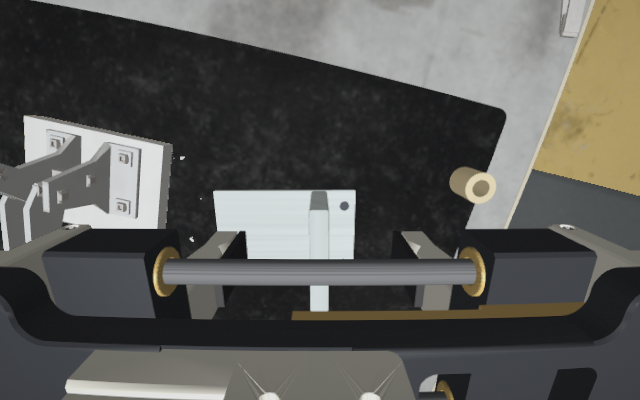

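The rib at column 319 is centred between the fingers at columns 245 and 392, and aligned with them. I'll close the gripper and lift.

{"name": "play_rows", "arguments": {
  "plan": [
    [0,0,0,0,0,0],
    [0,0,0,0,0,0],
    [0,0,0,0,0,0],
    [0,0,0,0,0,0],
    [0,0,0,0,0,0],
    [0,0,0,0,0,0],
    [0,0,0,0,0,0],
    [0,0,0,0,0,0],
    [0,0,0,0,0,0],
    [0,0,0,0,0,0]
  ],
  "grip": 0.4
}}

```text
clock: 7.05
tool_pos: [0.4563, -0.0437, 0.0379]
orientation: [180.0, -0.0, -77.3]
force: [-0.1, 0.1, -0.0]
opening: 0.0265
gripper_force: 0.0
```

{"name": "play_rows", "arguments": {
  "plan": [
    [0,0,-0.5,0,0,0],
    [0,0,-1,0,0,0],
    [0,0,-2,0,0,0],
    [0,0,-2,0,0,0],
    [0,0,-2,0,0,0],
    [0,0,-2,0,0,0],
    [0,0,-2,0,0,0],
    [0,0,-2,0,0,0],
    [0,0,-1,0,0,0],
    [0,0,0,0,0,0]
  ]
}}

```text
clock: 7.88
tool_pos: [0.4574, -0.0435, 0.1855]
orientation: [-179.7, 0.0, -77.2]
force: [0.1, 0.7, -2.1]
opening: 0.0083
gripper_force: 30.0
```

The fingers had not finished closing when the lift began, so I need to check how the strip is held.

```bash
python3 - <<'E'
from h import *
o=get_obs(); print(o['tool_pos'],o['orientation'],o['force'],o['opening'],o['gripper_force'],o['moment'])
s=snap('wrist','w4'); t=snap('side','s4')
f=np.vstack([s['frame'][130:330,150:490],t['frame'][150:350,200:540]])
cv2.imwrite('pics/c4.png',cv2.resize(f[:,:,::-1],None,fx=1.5,fy=1.5))
for c in ['wrist','side']:
  for n in ['strip_rib','strip_edge','strip']: print(c,n,spot_point(c,n)[:1])
E
```

```text
[ 0.45743792 -0.04346514  0.18552205] [-1.79748738e+02  4.23222429e-03 -7.72400079e+01] [ 0.13514196  0.67129682 -2.13851048] 0.008305249296279418 30.00371664762497 [ 0.04101498 -0.1309161  -0.0040964 ]
wrist strip_rib [{'position': [0.4584, -0.0481, 0.1689], 'score': 0.85}]
wrist strip_edge [{'position': [0.5219, -0.0295, 0.1263], 'score': 0.73}]
wrist strip [{'position': [0.4781, -0.0379, 0.1213], 'score': 0.6}]
side strip_rib [{'position': [0.4542, -0.0499, 0.1689], 'score': 0.7}]
side strip_edge [{'position': [0.5236, -0.0311, 0.1204], 'score': 0.75}]
side strip [{'position': [0.4791, -0.0416, 0.1216], 'score': 0.59}]
```

View pics/c4.png

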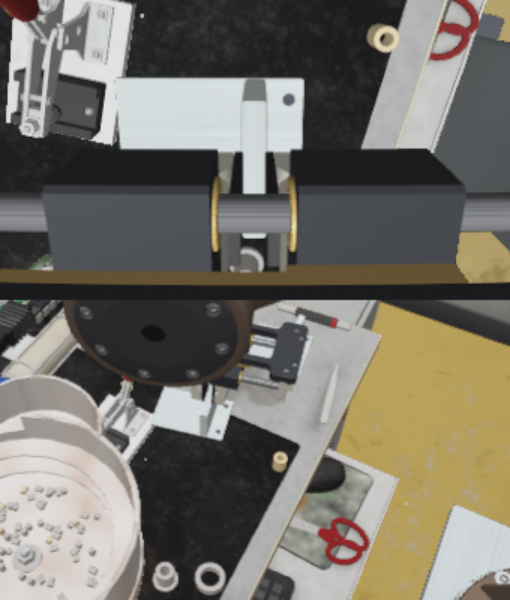

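The grip has only about 3 mm of the rib: its top is at z≈0.169 and the fingertips at 0.166. I'll set the strip back down on the mat and re-grip it deeper.

{"name": "play_rows", "arguments": {
  "plan": [
    [0,0,1,0,0,0],
    [0,0,2,0,0,0],
    [0,0,2,0,0,0],
    [0,0,2,0,0,0],
    [0,0,2,0,0,0],
    [0,0,1.5,0,0,0],
    [0,0,0.8,0,0,0],
    [0,0,0.4,0,0,0],
    [0,0,0.2,0,0,0],
    [0,0,0,0,0,0],
    [0,0,0,0,0,0]
  ]
}}

```text
clock: 9.2
tool_pos: [0.4569, -0.0436, 0.0646]
orientation: [-179.9, -0.0, -77.2]
force: [-0.2, 0.4, -1.4]
opening: 0.0085
gripper_force: 30.0
```

{"name": "play_rows", "arguments": {
  "plan": [
    [0,0,0.1,0,0,0],
    [0,0,0.1,0,0,0],
    [0,0,0,0,0,0]
  ]
}}

```text
clock: 9.45
tool_pos: [0.4565, -0.0436, 0.0623]
orientation: [-179.9, 0.0, -77.3]
force: [0.9, 0.5, -2.1]
opening: 0.0085
gripper_force: 30.0
```

{"name": "play_rows", "arguments": {
  "plan": [
    [0,0,0.1,0,0,0],
    [0,0,0.1,0,0,0],
    [0,0,0,0,0,0]
  ]
}}

```text
clock: 9.7
tool_pos: [0.4566, -0.0436, 0.0611]
orientation: [-180.0, -0.0, -77.2]
force: [-5.1, 0.3, 15.8]
opening: 0.0088
gripper_force: 30.0
```

Contact, so the strip is on the mat. I'll open the gripper, lower it and close with enough time.

{"name": "play_rows", "arguments": {
  "plan": [
    [0,0,0,0,0,0],
    [0,0,0,0,0,0],
    [0,0,0,0,0,0],
    [0,0,0,0,0,0],
    [0,0,0,0,0,0],
    [0,0,0.4,0,0,0],
    [0,0,0.6,0,0,0],
    [0,0,0.6,0,0,0],
    [0,0,0.6,0,0,0],
    [0,0,0,0,0,0],
    [0,0,0,0,0,0]
  ],
  "grip": 3.5
}}

```text
clock: 10.62
tool_pos: [0.4558, -0.0439, 0.0373]
orientation: [179.9, -0.0, -77.3]
force: [-0.1, -0.4, 0.1]
opening: 0.035
gripper_force: 0.0
```

{"name": "play_rows", "arguments": {
  "plan": [
    [0,0,0,0,0,0],
    [0,0,0,0,0,0],
    [0,0,0,0,0,0],
    [0,0,0,0,0,0],
    [0,0,0,0,0,0],
    [0,0,0,0,0,0],
    [0,0,0,0,0,0],
    [0,0,0,0,0,0],
    [0,0,0,0,0,0]
  ],
  "grip": 0.4
}}

```text
clock: 11.37
tool_pos: [0.4565, -0.0436, 0.0382]
orientation: [-180.0, -0.0, -77.3]
force: [-0.1, 0.1, 3.4]
opening: 0.0098
gripper_force: 30.0
```

Properly gripped now (opening 9.8 mm). I'll lift and move to beside the joint for a close look.

{"name": "play_rows", "arguments": {
  "plan": [
    [0,0,-1,0,0,0],
    [0,0,-2,0,0,0],
    [0,0,-2.5,0,0,0],
    [0,0,-2.5,0,0,0],
    [0,0,-2.5,0,0,0],
    [0,0,-2.5,0,0,0],
    [0,0,-2,0,0,0],
    [0,0,-1,0,0,0],
    [1.5,-1.6,0,0,0,0],
    [1.5,-1.6,0,0,0,0],
    [1.5,-1.6,0,0,0,0],
    [1.5,-1.6,0,0,0,0],
    [1.5,-1.6,0,0,0,0],
    [1.5,-1.6,0,0,0,0],
    [1.5,-1.6,0,0,0,0],
    [1.3,-1.9,0,0,0,0],
    [0,0,0,0,0,5],
    [0,0,0,0,0,5],
    [0,0,0,0,0,5],
    [0,0,0,0,0,5]
  ]
}}

```text
clock: 13.03
tool_pos: [0.6095, -0.13, 0.196]
orientation: [179.8, -0.0, -97.5]
force: [0.2, 0.6, -2.0]
opening: 0.01
gripper_force: 30.0
```

{"name": "play_rows", "arguments": {
  "plan": [
    [0,0,0,0,0,5],
    [0,0,0,0,0,0],
    [0,0,0,0,0,0],
    [0,0,0,0,0,0]
  ]
}}

```text
clock: 13.37
tool_pos: [0.6098, -0.1298, 0.1972]
orientation: [179.9, -0.0, -102.1]
force: [-0.5, 0.4, -2.3]
opening: 0.0095
gripper_force: 30.0
```

```bash
python3 - <<'E'
from h import *
o=get_obs(); print(o['tool_pos'],o['orientation'],o['force'],o['opening'],o['moment'])
s=snap('wrist','w5')
for n in ['strip_rib','strip_edge','strip','track_joint','lap_lip','stop']: print(n,[(np.round(d['position'],4),d['score']) for d in spot_point('wrist',n)[:1]])
E
```

```text
[ 0.6098304  -0.12984473  0.19718554] [ 1.79933823e+02 -9.35575470e-03 -1.02099026e+02] [-0.5298131   0.44653185 -2.30409824] 0.009527486811309209 [ 0.09538584 -0.09033653 -0.00568083]
strip_rib [(array([ 0.6124, -0.1367,  0.2052]), 0.94)]
strip_edge [(array([ 0.6728, -0.1436,  0.1605]), 0.89)]
strip [(array([ 0.6317, -0.1313,  0.156 ]), 0.91)]
track_joint [(array([ 0.6539, -0.2741, -0.0048]), 0.9)]
lap_lip [(array([ 0.6587, -0.273 ,  0.0178]), 0.77)]
stop [(array([ 0.6935, -0.2823,  0.0109]), 0.63)]
```

View pics/w5.png

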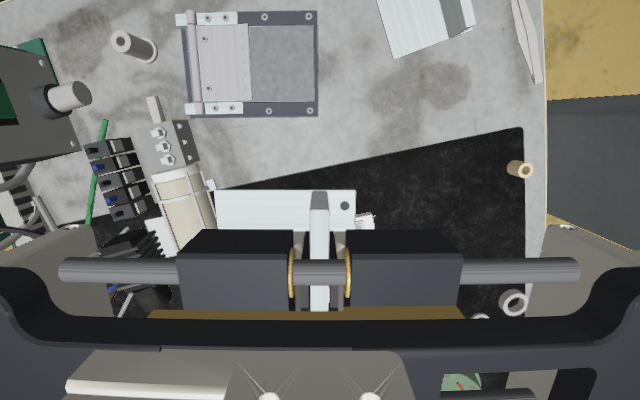

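The wrist view shows the joint at columns 180–318 and rows 10–117, with the lap plate edge at about column 250 and the open deck to its right (-x). The strip is still square in the grip.

```bash
python3 - <<'E'
from h import *
f=cv2.imread('pics/w5.png')[0:125,170:330]
cv2.imwrite('pics/c5.png',cv2.resize(f,None,fx=4.8,fy=4.8,interpolation=cv2.INTER_CUBIC))
E
```

```text
(no output)
```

View pics/c5.png

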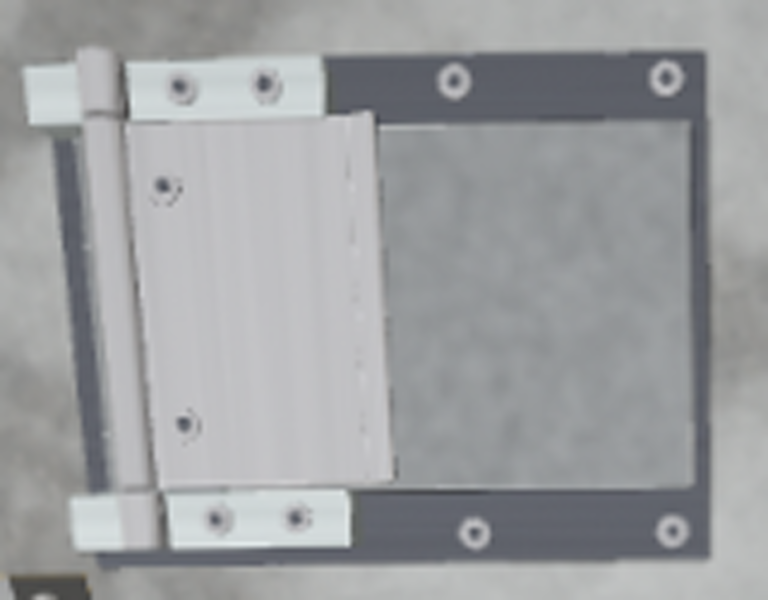

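Fitting the joint pose to deck corners (692,121), (693,487), cheek inner corners (325,117), (350,490) and lip corners (374,112), (394,480) in the crop.

```bash
python3 - <<'E'
from h import *
s=snapshot('wrist'); o=get_obs()
px=np.array([[692,121],[693,487],[325,117],[350,490],[374,112],[394,480]])/4.8-.5+[170,0]
pts=[[-71,-38,12],[-71,38,12],[6,-38,18],[6,38,18],[-6,-37,25],[-6,37,25]]
v,r=fit(s,px,pts,0,[.657,-.273,-15]); print(v,r.round(1))
# held strip: plate corners in w5 (full px): front-left, back: estimate via rib/edge detections
# predicted overlay of held strip assuming rib centred at TCP
yaw=o['orientation'][2]+90; print('strip yaw',yaw)
a=np.radians(yaw); org=o['tool_pos'][:2]+.022*np.array([np.cos(a),np.sin(a)])
z0=o['tool_pos'][2]-.0357
print(proj(s,M([*org,yaw],[[45,-30,4],[-45,-30,4],[-17,-30,44],[-27,-30,44]],z0)))
g=cv2.cvtColor(s['frame'],cv2.COLOR_RGB2GRAY)[180:205,205:365]
cv2.imwrite('pics/tmp.png',g)
def R_(v): 
    return M(v,[[-32,0,0],[-110,0,0]],0)
print('rib home, rib 78 before',R_(v))
E
```

```text
[  0.65774871  -0.27198975 -11.92244688] [-0.2 -0.3  0.2  0.4  0.1 -0.2 -0.3  0.1  0.  -0.6  0.2  0.7]
strip yaw -12.237011147089959
[[211.77995477 189.9086377 ]
 [356.34763418 189.92548684]
 [309.03903887 209.62984452]
 [329.67388526 209.63975284]]
rib home, rib 78 before [[ 0.62643901 -0.26537895  0.        ]
 [ 0.55012161 -0.24926512  0.        ]]
```

The fit is good to under 1 px, and the held strip's predicted corners match the picture. I'll go to the pre-insert pose, with the front edge 15 mm ahead of the lap and 3 mm above the deck.

{"name": "play_rows", "arguments": {
  "plan": [
    [1,0.04,0,0,0,-0.3],
    [2,0.1,0,0,0,0],
    [2,0.1,0,0,0,0],
    [2,0.1,0,0,0,0],
    [2,0.1,0,0,0,0],
    [2,0.1,0,0,0,0],
    [1.9,0,0,0,0,0],
    [0,0,1,0,0,0],
    [0,0,2.2,0,0,0],
    [0,0,2.2,0,0,0],
    [0,0,2.2,0,0,0],
    [0,0,2.2,0,0,0],
    [0,0,2,0,0,0],
    [0,0,1.3,0,0,0],
    [0,0,0.8,0,0,0],
    [0,0,0.5,0,0,0],
    [0,0,0.2,0,0,0],
    [0,0,0,0,0,0],
    [0,0,0,0,0,0],
    [0,0,0,0,0,0]
  ]
}}

```text
clock: 15.43
tool_pos: [0.5787, -0.2551, 0.053]
orientation: [-179.9, 0.0, -101.9]
force: [-0.4, 1.1, -1.8]
opening: 0.0096
gripper_force: 30.0
```

```bash
python3 - <<'E'
from h import *
o=get_obs(); print(o['tool_pos'],o['orientation'],o['force'],o['opening'],o['moment'])
s=snap('wrist','w6')
cv2.imwrite('pics/c6.png',s['frame'][:300,:,::-1])
v=[.65775,-.27199,-11.92]
a=np.radians(v[2]);d=o['tool_pos'][:2]-v[:2];print('joint frame rib',d@[np.cos(a),np.sin(a)],d@[-np.sin(a),np.cos(a)])
for n in ['strip_rib','strip_edge','strip','lap_lip']: print(n,[(np.round(d['position'],4),d['score']) for d in spot_point('wrist',n)[:1]])
E
```

```text
[ 0.57870278 -0.25507351  0.05297283] [-1.79902724e+02  3.24570625e-03 -1.01947144e+02] [-0.36936327  1.10232666 -1.79578477] 0.009589296482947856 [ 0.09704132 -0.03936003  0.04451601]
joint frame rib -0.08083675160735954 0.00022484729001009216
strip_rib [(array([ 0.5802, -0.2569,  0.0614]), 0.73)]
strip_edge [(array([ 0.6422, -0.27  ,  0.0204]), 0.71)]
strip [(array([ 0.6009, -0.2575,  0.0095]), 0.62)]
lap_lip [(array([ 0.6588, -0.2757,  0.0163]), 0.66)]
```

View pics/c6.png

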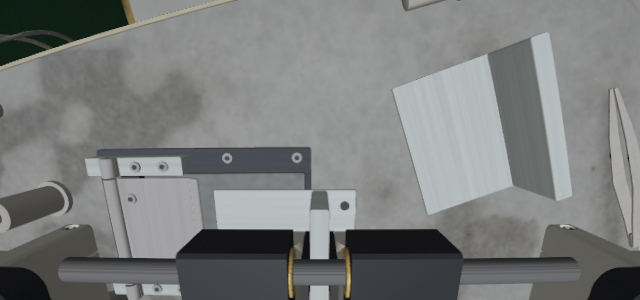

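The strip lies along the deck, with its front edge at column 214 just ahead of the lip at column 202, parallel and centred. I'll touch down gently to calibrate height.

{"name": "play_rows", "arguments": {
  "plan": [
    [0,0,0.2,0,0,0],
    [0,0,0.15,0,0,0],
    [0,0,0,0,0,0],
    [0,0,0,0,0,0]
  ]
}}

```text
clock: 16.02
tool_pos: [0.5779, -0.2549, 0.0482]
orientation: [180.0, -0.0, -102.0]
force: [-0.1, 0.4, -2.0]
opening: 0.0098
gripper_force: 30.0
```

{"name": "play_rows", "arguments": {
  "plan": [
    [0,0,0.07,0,0,0],
    [0,0,0,0,0,0],
    [0,0,0,0,0,0]
  ]
}}

```text
clock: 16.27
tool_pos: [0.5781, -0.255, 0.0478]
orientation: [-180.0, -0.0, -102.0]
force: [-0.5, -0.8, -2.4]
opening: 0.0096
gripper_force: 30.0
```

{"name": "play_rows", "arguments": {
  "plan": [
    [0,0,0.07,0,0,0],
    [0,0,0,0,0,0],
    [0,0,0,0,0,0]
  ]
}}

```text
clock: 16.52
tool_pos: [0.5781, -0.255, 0.0477]
orientation: [-180.0, -0.0, -101.9]
force: [-2.3, 1.3, 5.4]
opening: 0.01
gripper_force: 30.0
```

Contact came at z=0.0477, exactly as predicted. I'll raise about 1 mm and slide forward, stopping a few mm short of home.

{"name": "play_rows", "arguments": {
  "plan": [
    [0,0,-0.1,0,0,0],
    [0,0,0,0,0,0],
    [0,-0.2,0,0,0,0],
    [0,-0.4,0,0,0,0],
    [0,-0.4,0,0,0,0],
    [0,-0.4,0,0,0,0],
    [0,-0.4,0,0,0,0],
    [0,-0.2,0,0,0,0],
    [0,0,0,0,0,0],
    [0,0,0,0,0,0]
  ]
}}

```text
clock: 17.35
tool_pos: [0.5976, -0.2591, 0.0479]
orientation: [180.0, 0.0, -102.0]
force: [1.0, 0.4, -1.9]
opening: 0.01
gripper_force: 30.0
```

```bash
python3 - <<'E'
from h import *
o=get_obs(); print(o['tool_pos'],o['orientation'],o['force'],o['opening'],o['moment'])
s=snap('wrist','w7'); t=snap('side','s7')
w=s['frame'][120:300,60:400]; u=cv2.resize(t['frame'][125:215,250:420],None,fx=2,fy=2,interpolation=cv2.INTER_CUBIC)
cv2.imwrite('pics/c7.png',cv2.resize(np.vstack([w,u])[:,:,::-1],None,fx=1.6,fy=1.6))
v=[.65775,-.27199,-11.92]
a=np.radians(v[2]);d=o['tool_pos'][:2]-v[:2];print('joint frame rib',d@[np.cos(a),np.sin(a)],d@[-np.sin(a),np.cos(a)])
E
```

```text
[ 0.59763539 -0.25910467  0.04785911] [ 1.79982664e+02  3.83515429e-04 -1.01959824e+02] [ 0.95589645  0.39225989 -1.91125771] 0.009966050610862184 [ 0.04005783  0.01745318 -0.06210039]
joint frame rib -0.061479763830646954 0.00019106509929907596
```

View pics/c7.png

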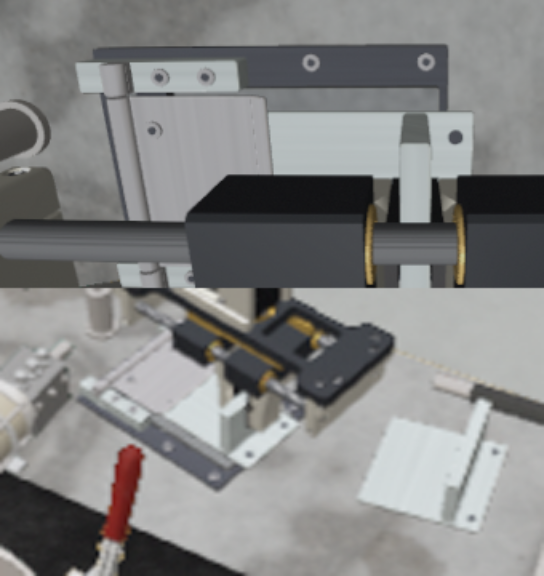

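The front edge has gone under the lip, with the lap plate edge straight at crop column 268 and lying down. The rib is 29 mm from home, so I'll carry on.

{"name": "play_rows", "arguments": {
  "plan": [
    [0,-0.2,0,0,0,0],
    [0,-0.4,0,0,0,0],
    [0,-0.4,0,0,0,0],
    [0,-0.4,0,0,0,0],
    [0,-0.4,0,0,0,0],
    [0,-0.4,0,0,0,0],
    [0,-0.3,0,0,0,0],
    [0,0,0,0,0,0],
    [0,0,0,0,0,0]
  ]
}}

```text
clock: 18.2
tool_pos: [0.6221, -0.2643, 0.0479]
orientation: [180.0, 0.0, -102.0]
force: [-0.4, 0.9, -2.3]
opening: 0.0103
gripper_force: 30.0
```

{"name": "play_rows", "arguments": {
  "plan": [
    [0,-0.1,0,0,0,0],
    [0,-0.1,0,0,0,0],
    [0,0,0,0,0,0],
    [0,0,0,0,0,0]
  ]
}}

```text
clock: 18.53
tool_pos: [0.624, -0.2647, 0.0481]
orientation: [-180.0, 0.0, -102.0]
force: [-0.4, 0.7, -1.7]
opening: 0.0098
gripper_force: 30.0
```

{"name": "play_rows", "arguments": {
  "plan": [
    [0,-0.1,0,0,0,0],
    [0,-0.1,0,0,0,0],
    [0,0,0,0,0,0],
    [0,0,0,0,0,0]
  ]
}}

```text
clock: 18.87
tool_pos: [0.6261, -0.2651, 0.048]
orientation: [-180.0, 0.0, -102.0]
force: [-0.6, 0.2, -1.9]
opening: 0.0099
gripper_force: 30.0
```

{"name": "play_rows", "arguments": {
  "plan": [
    [0,-0.07,0,0,0,0],
    [0,0,0,0,0,0],
    [0,0,0,0,0,0]
  ]
}}

```text
clock: 19.12
tool_pos: [0.6263, -0.2652, 0.0479]
orientation: [180.0, -0.0, -102.0]
force: [-1.0, 0.8, -1.2]
opening: 0.0098
gripper_force: 30.0
```

{"name": "play_rows", "arguments": {
  "plan": [
    [0,-0.07,0,0,0,0],
    [0,0,0,0,0,0],
    [0,0,0,0,0,0]
  ]
}}

```text
clock: 19.37
tool_pos: [0.6264, -0.2653, 0.0479]
orientation: [179.9, -0.0, -102.0]
force: [-5.6, 1.2, 0.5]
opening: 0.0097
gripper_force: 30.0
```

The strip reached the stop at 0.6264, exactly as predicted. Now I'll press down.

{"name": "play_rows", "arguments": {
  "plan": [
    [0,-0.03,0.07,0,0,0],
    [0,0,0,0,0,0],
    [0,0,0,0,0,0]
  ]
}}

```text
clock: 19.62
tool_pos: [0.6264, -0.2653, 0.0477]
orientation: [179.9, -0.0, -102.0]
force: [-8.9, 2.2, 4.9]
opening: 0.0102
gripper_force: 30.0
```

{"name": "play_rows", "arguments": {
  "plan": [
    [0,0,0.05,0,0,0],
    [0,0,0,0,0,0],
    [0,0,0,0,0,0]
  ]
}}

```text
clock: 19.87
tool_pos: [0.6264, -0.2653, 0.0477]
orientation: [179.9, -0.0, -102.0]
force: [-9.0, 2.9, 8.9]
opening: 0.0095
gripper_force: 30.0
```

{"name": "play_rows", "arguments": {
  "plan": [
    [0,0,0.07,0,0,0],
    [0,0,0,0,0,0],
    [0,0,0,0,0,0],
    [0,0,0,0,0,0],
    [0,0,0,0,0,0],
    [0,0,0,0,0,0]
  ]
}}

```text
clock: 20.37
tool_pos: [0.6264, -0.2654, 0.0477]
orientation: [179.9, -0.0, -101.9]
force: [-10.2, 3.3, 12.9]
opening: 0.0096
gripper_force: 30.0
```

```bash
python3 - <<'E'
from h import *
s=snap('wrist','w8'); t=snap('side','s8')
o=get_obs(); print(o['tool_pos'],o['orientation'],o['force'],o['opening'],o['moment'],o['clock'])
w=s['frame'][120:300,60:400]; u=cv2.resize(t['frame'][125:215,250:420],None,fx=2,fy=2,interpolation=cv2.INTER_CUBIC)
cv2.imwrite('pics/c8.png',cv2.resize(np.vstack([w,u])[:,:,::-1],None,fx=1.6,fy=1.6))
E
```

```text
[ 0.62634682 -0.2653485   0.04768959] [ 1.79897948e+02 -1.82785508e-02 -1.01943407e+02] [-10.35580381   4.22463199  13.50533015] 0.010030485575769311 [1.62084733 3.73440006 0.08404911] 20.4667
```

View pics/c8.png

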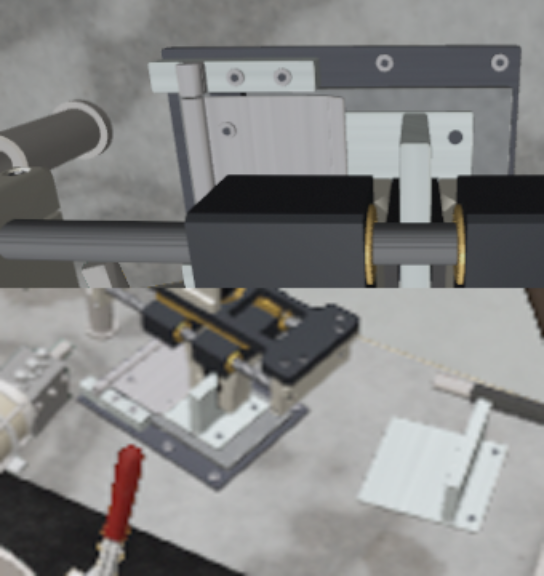

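The strip is on the deck and tucked under the lap plate. The plate measures 165 px from hinge to lip against 164 px before insertion, so it is lying down. The strip is pressed down with about 14 N and against the stop with about 10 N, and the wide strip has not moved. Handing in.

```bash
python3 -c "
from plant import close_job; print(close_job())"
```

```text
the job is handed in; nothing more can be done
None
```

I tucked the narrow strip under the lap plate, fully home against the stop, and handed the job in at about 20.5 s with the arm still gripping it and pressing it onto the deck with about 14 N; in the last pictures the lap plate looked flat and the wide strip unmoved.

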